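# Make up two inspection kits for the profile projector

## Robot

A 6-joint arm with a two-finger parallel gripper is mounted at the origin on the work surface. World frame = base frame: x ahead of the robot, y to its left, z up, the work surface at z = 0. Lengths are in mm, angles in rad, forces in N, time in s.
With the tool pointing down it reaches from about 350 to 875 mm from the base axis. Payload 4.2 kg.
Tool frame: the origin (TCP) lies between the finger pads; the fingertips stand 25 mm ahead of it and the grasp point (between the pads) lies 6 mm ahead of it; z points along the fingers, y is the line along which they close (so a half turn about z gives the same grasp; the last joint's range is limited). The gripper opens to 85 mm and grips with 20 to 120 N. Pads are 22 mm wide; open, the fingers measure 114 mm over their backs; the gripper's body (76 mm by 85 mm) begins 54 mm behind the grasp point. The pads swing forward as they close: fully open they stand 13 mm farther back than shut.
Start: joints at [0.259, 0.385, 0.008, 0, -1.194, -0.259], TCP at [624.979, 0.025, 223.412] pointing down, gripper open.
Joint ranges: [-3.14, 3.14], [-1.21, 2.06], [-1.07, 1.41], [-3.16, 2.05], [-2.99, -0.16], [-3.1, 3.1]. Speed limits (rad/s): [2.79, 2.79, 3.14, 3.14, 3.14, 3.14].

## Interface

Orientations are given as a unit quaternion [x, y, z, w].
In Python, from bench import arm gives the robot as it stands.
- The arm moves only by the shell command python3 -m pendant 'ROWS'. ROWS is JSON, a list of rows, each a list of 7 numbers: the shift along the tool's x, y, z in m, then the turn, a rotation vector about the tool's x, y, z in degrees, then the finger opening in m, from 0 to 0.0854. In form: [[x, y, z, wx, wy, wz, fingers], ...]. A call has 1 to 12 rows; each row shifts and turns the commanded pose from where the row before left it, along the tool's axes as they then stand; what a row does not reach is not made up. A row lasts 1/10 s, in which the tool goes at most 50 mm and 8.59 degrees, less where a joint would pass 70% of its speed; a pose out of reach is approached as far as the arm can. A call is refused whole if a number of a shift passes 0.05 or a number of a turn 8.59, either way. A call with a gripper value outside its range is refused whole. The fingers move at their own pace and stop on an object; the grip force is fixed at half the most. Time passes only in rows, so rows that do not move let the fingers close. It gives the time, the measured TCP pose, the force, the opening and the grip force at its end, in the units of the state.
- arm.read_state(): the state, without advancing time (a new reading comes with each control period).
- arm.get_image(name): name is "scene" or "side" or "wrist"; returns a dict with "image" (480x640x3 uint8, red, green, blue), "fx", "fy", "cx", "cy" (pixels), "xyz" and "rotation" of the camera in the world. Camera axes: x right, y down, z forward; pixel columns grow to the right and rows downward; lengths in mm; the calibration is good to about 2 mm. A picture is of the moment at which its call begins. There is no depth.
- arm.job_done(): hands the job in; it is judged then, once.
The state is a dict: "clock": time; "joints": joint angles; "joint_vel": joint speeds; "joint_efforts": joint torques, N m; "position": TCP position; "ee_rot": TCP orientation; "contact_force": force on the tool from outside, world axes, zero at the start; "wrist_torque": the same for the moment, N m; "gripper_width": finger opening in mm; "grasp_force": force on a finger pad.
Only numpy, scipy, OpenCV 4.12 (cv2) and the standard library are available. Lean on these libraries where they do the work, as an engineer would, in place of code of your own. Each camera call takes 0.05 s, during which the arm holds its last target. There are 200 camera calls.

## Task

Make up the two inspection kits from the parts on the bench. Shaft kit, in the narrow tray: first seat the V-block flat in the pocket with its groove running across the tray (parallel to the tray's short sides), then lay the longer of the two shafts centrally in the groove, and put the smaller ring over the tray's peg. Ring kit, in the wide tray: put the larger ring over the peg and stand the steel parallel in the long pocket, on its narrow long side as it stands now; leave the short shaft where it lies.

Things in the scene. Friction and masses are not known exactly. Their poses are not given: they have to be found in the camera images.
- long_shaft: Bright steel stepped shaft lying on the bench, 110 mm long: middle body 24 mm diameter and 70 mm long, a 16 mm diameter stub 20 mm long at each end; 0.28 kg. Origin at its middle on its axis (12 mm above the bench at the start); x runs along the shaft. It can roll if pushed. Lying in the V-block's groove, its axis is 41 mm above the block's underside.
- short_shaft: Bright steel stepped shaft like the long one but only 70 mm long (body 24 mm diameter, 40 mm long; two 16 mm stubs of 15 mm). Not part of a kit: it stays where it lies. Origin at its middle on its axis, x along the shaft. It can roll if pushed.
- v_block: Dark steel V-block, 56 mm long (x, the direction of the groove), 40 mm wide (y), 34 mm high; 0.45 kg. In its top a 90 degree V groove along x, 20 mm wide and 10 mm deep. Origin at the centre of the underside, z up.
- small_ring: Bright steel setting ring lying flat, 44 mm outside diameter, 28 mm bore, 30 mm high; 0.18 kg. Origin at the centre of the underside, z up the bore.
- large_ring: Bright steel setting ring lying flat, 60 mm outside diameter, 36 mm bore, 30 mm high; 0.36 kg. Origin at the centre of the underside, z up the bore.
- parallel: Bright steel parallel (plain bar) standing on its narrow long side, 90 mm long (x), 20 mm wide (y), 32 mm high (z); 0.42 kg. Origin at the centre of the underside.
- shaft_tray: Narrow grey tray, fixed, 175 (x) by 88 mm (y). Floor 4 mm above the bench; walls 6 mm thick, tops 12 mm above the bench. A 5 mm divider, as high, parts a dark pocket, 60 (x) by 76 mm (y), centred at (-51.5, 0) mm in the tray frame, from the side with a peg at (45, 0) mm: 12 mm diameter, top 26 mm above the bench. Origin: centre of underside; x lengthwise towards the peg.
- ring_tray: Wide grey tray, fixed, 155 (x) by 122 mm (y). Floor 4 mm above the bench; walls 6 mm thick, divider 5 mm, tops 12 mm above the bench. Long dark-floored pocket, 40 (x) by 110 mm (y), centred at (-51.5, 0) mm in the tray frame; peg at (26, 0) mm, 12 mm diameter, top 26 mm above the bench. Origin: centre of underside; x from the pocket towards the peg.
There are look-alikes about, which are no part of the job. What is shaped like the v_block but turquoise is not meant.

How it is judged (in metres and radians):
On the way, in this order (a step that is already met when the one before it is completed fails the run):
1. the V-block sits flat in the narrow tray's pocket, groove across the tray (x of v_block in the frame of shaft_tray between -0.0655 and -0.0375 m and y of v_block in the frame of shaft_tray between -0.014 and 0.014 m and z of v_block in the frame of shaft_tray below 0.008 m and angle between v_block's own z axis and vertical below 0.1 rad and angle between the x axis of v_block and the y axis of shaft_tray, either way round below 0.45 rad), for 0.2 s.
2. the long shaft lies in the V-block's groove (x of long_shaft in the frame of v_block between -0.016 and 0.016 m and y of long_shaft in the frame of v_block between -0.006 and 0.006 m and z of long_shaft in the frame of v_block between 0.037 and 0.045 m and angle between the x axis of long_shaft and the x axis of v_block, either way round below 0.12 rad), for 0.2 s.
At the end, for the whole second after the job is handed in: V-block, small ring (narrow tray), parallel and large ring (wide tray) flat on the tray floors, upright within 0.1 rad, within 14, 11, 14 (16 along) and 15 mm of pocket centre or peg; groove across the tray within 0.45 rad; long shaft in the groove, within 16 mm of its middle; all at rest (all of step 1 and all of step 2 and x of small_ring in the frame of shaft_tray between 0.034 and 0.056 m and y of small_ring in the frame of shaft_tray between -0.011 and 0.011 m and z of small_ring in the frame of shaft_tray below 0.008 m and angle between each of small_ring, large_ring, parallel's own z axis and vertical below 0.1 rad and x of large_ring in the frame of ring_tray between 0.011 and 0.041 m and y of large_ring in the frame of ring_tray between -0.015 and 0.015 m and z of each of large_ring, parallel in the frame of ring_tray below 0.008 m and x of parallel in the frame of ring_tray between -0.0655 and -0.0375 m and y of parallel in the frame of ring_tray between -0.016 and 0.016 m and linear speed of each of v_block, long_shaft, small_ring, large_ring, parallel below 0.02 m/s); the robot touches nothing.
It fails at once if the short shaft is moved from its place (more than 25 mm) (distance of short_shaft from where it was at the start of the episode above 0.025 m).
It also fails if it takes over 122 s, if anything falls off the work surface, if the arm or the gripper's body presses on something with over 40 N, if the wrist force passes 120 N, or if a joint passes its speed limit or range.

## Working session

There is one attempt and no reset: what is moved stays moved. The work goes in short steps, Python scripts to look and compute and a shell command to move; the robot and the scene stay as the last step left them, time stands still between calls to the robot, and variables do not carry over. Pictures are saved under pics/ and viewed, at most 14 in all, crops included, and the job is handed in when it is done.

```bash
ls; mkdir -p pics
cat > h.py <<'E'
import numpy as np,cv2,json
from bench import arm
def snap(n,f):
    d=arm.get_image(n); cv2.imwrite(f'pics/{f}.png',d['image'][:,:,::-1])
    np.savez(f'pics/{f}.npz',**{k:np.array(v) for k,v in d.items()}); return d
def load(f): return dict(np.load(f'pics/{f}.npz'))
def ray(d,u,v,z):
    R=np.array(d['rotation']); 
    if R.shape!=(3,3):
        from scipy.spatial.transform import Rotation as Ro; R=Ro.from_quat(R).as_matrix()
    r=R@np.array([(u-d['cx'])/d['fx'],(v-d['cy'])/d['fy'],1]); c=np.array(d['xyz'])
    return c+r*(z-c[2])/r[2]
def proj(d,p):
    R=np.array(d['rotation'])
    if R.shape!=(3,3):
        from scipy.spatial.transform import Rotation as Ro; R=Ro.from_quat(R).as_matrix()
    q=R.T@(np.array(p)-np.array(d['xyz'])); return np.array([d['fx']*q[0]/q[2]+d['cx'],d['fy']*q[1]/q[2]+d['cy']])
E
python3 - <<'E'
from h import *
for n in('scene','side','wrist'):
    d=snap(n,n+'0'); print(n,d['fx'],d['cx'],d['cy'],d['xyz'],d['rotation'])
s=arm.read_state();print(s)
E
```

```text
pics
scene 485.4270166752698 317.52476776178753 249.84643074355748 [1117.36974859   38.5833783   605.74846461] [ 0.61799281  0.6842897  -0.28200822 -0.26514875]
side 446.02846222063255 323.63355446060154 240.6297926474861 [299.96298143 571.20420085 752.03789714] [-0.18612855  0.91404388 -0.35122035  0.08077257]
wrist 342.6901758100271 318.5568700614624 238.40855784859448 [623.82165222 -75.82186435 373.45445055] [-1.95635948e-04  9.88718813e-01  1.49779878e-01 -1.02909338e-03]
{'clock': 0.15, 'joints': array([ 2.58596230e-01,  3.85381780e-01,  6.92299716e-03, -3.54102565e-04,
       -1.19396261e+00, -2.58576870e-01]), 'joint_vel': array([ 0.00282067, -0.00209534,  0.00317314,  0.00054964, -0.00052109,
       -0.00021645]), 'joint_efforts': array([-6.03353892e-04, -3.92678475e+01,  1.88581592e+01,  4.18858320e+00,
       -3.39302780e-03,  5.70479813e-06]), 'position': array([6.24550048e+02, 1.33294491e-02, 2.22564882e+02]), 'ee_rot': array([-7.07067219e-01,  7.07145855e-01,  5.50785280e-04, -6.19617971e-04]), 'contact_force': array([-0.34310873, -0.35690945, -0.86691877]), 'wrist_torque': array([0.01346131, 0.02676395, 0.04322802]), 'grasp_force': 0.0, 'gripper_width': 85.26575935807855}
```

View pics/scene0.png

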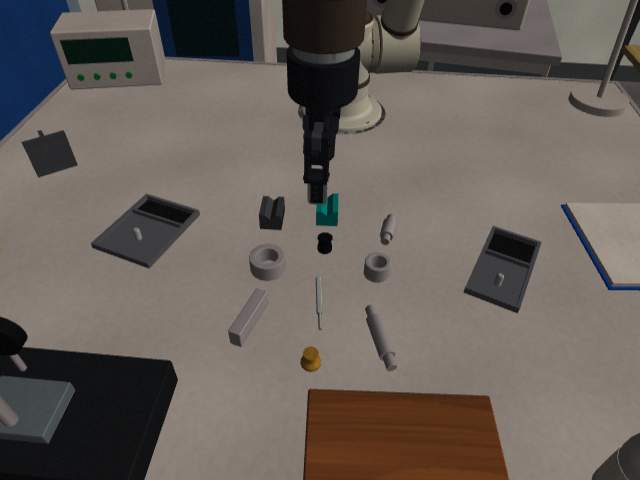

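View pics/side0.png

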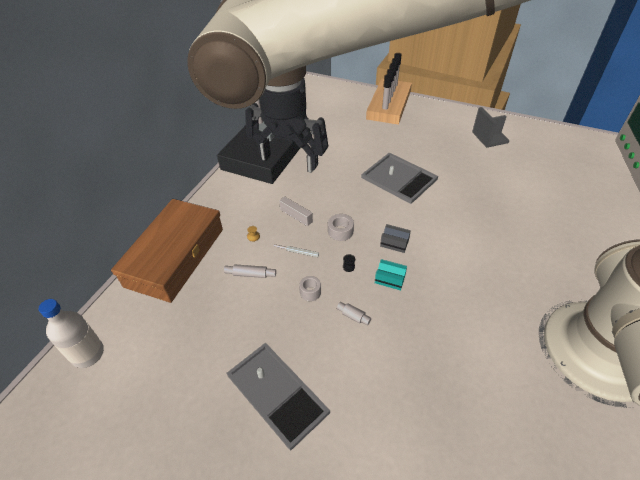

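View pics/wrist0.png

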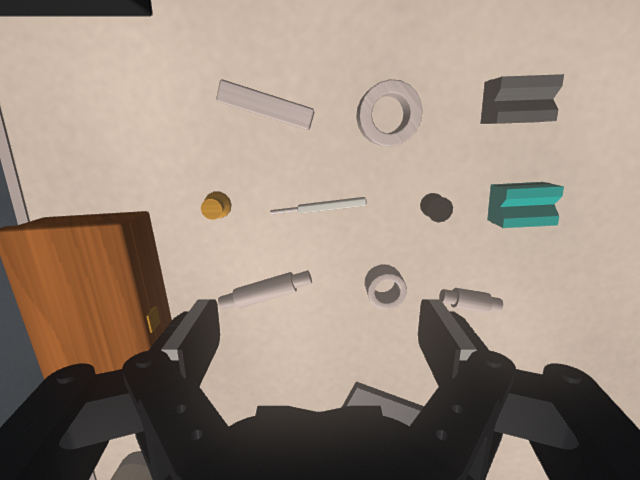

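The pictures show all parts. The narrow tray is at scene (504,267) and the wide tray at scene (146,230). The V-block is the grey one at wrist (523,98). The long shaft is at wrist (265,289), the short shaft at (471,299), the large ring at (390,112), the small ring at (386,286) and the parallel at (265,104). I'll fit poses to the silhouettes in several views.

```bash
cat > fit.py <<'E'
from h import *
from scipy.optimize import minimize
def box(a,b,z0,z1,cx=0,cy=0): return np.array([[cx+i*a/2,cy+j*b/2,z] for i in(-1,1) for j in(-1,1) for z in(z0,z1)])
t=np.linspace(0,2*np.pi,32,endpoint=False)
def cyl(r,z0,z1): return np.array([[r*np.cos(a),r*np.sin(a),z] for a in t for z in(z0,z1)])
def cx(r,x0,x1): return np.array([[x,r*np.cos(a),12+r*np.sin(a)] for a in t for x in(x0,x1)])
V=np.array([[x,y,z] for x in(-28,28) for y,z in((-20,0),(20,0),(-20,34),(-10,34),(0,24),(10,34),(20,34))])
M={'v_block':[V[[0,1,2,3,7,8,9,10]],V[[0,1,4,7,8,11]],V[[1,4,5,6,8,11,12,13]]],
 'v_block':[V],'parallel':[box(90,20,0,32)],'long_shaft':[cx(12,-35,35),cx(8,-55,55)],'short_shaft':[cx(12,-20,20),cx(8,-35,35)],
 'small_ring':[cyl(22,0,30)],'large_ring':[cyl(30,0,30)],'shaft_tray':[box(175,88,0,12)],'ring_tray':[box(155,122,0,12)]}
S=4
def mask(d,parts,p,x0,y0,w,h):
    c,s=np.cos(p[2]),np.sin(p[2]); m=np.zeros((h*S,w*S),np.uint8)
    for P in parts:
        q=np.array([proj(d,[p[0]+c*a-s*b,p[1]+s*a+c*b,z]) for a,b,z in P])
        hu=cv2.convexHull(((q-[x0,y0]+.5)*S-.5).astype(np.float32))
        cv2.fillConvexPoly(m,np.round(hu*16).astype(np.int32),255,shift=4)
    return cv2.GaussianBlur(m,(0,0),4)
def seg(d,rect,g0):
    x0,y0,w,h=rect; im=cv2.resize(d['image'][y0:y0+h,x0:x0+w][:,:,::-1].copy(),None,fx=S,fy=S,interpolation=cv2.INTER_CUBIC)
    g=np.full(im.shape[:2],2,np.uint8); g[g0>100]=3
    k=np.ones((9*S+1,)*2,np.uint8); g[cv2.dilate(g0,k)<20]=0
    cv2.grabCut(im,g,None,np.zeros((1,65)),np.zeros((1,65)),6,cv2.GC_INIT_WITH_MASK)
    m=((g&1)*255).astype(np.uint8); m=cv2.morphologyEx(m,cv2.MORPH_CLOSE,np.ones((9,9),np.uint8))
    cs,_=cv2.findContours(m,0,1); m[:]=0; cv2.drawContours(m,[max(cs,key=cv2.contourArea)],-1,255,-1)
    return im,m
def fit(name,views,p,iters=2,draw=None):
    p=np.array(p,float); tiles=[]
    for it in range(iters):
        D=[]
        for f in views:
            d=load(f); u,v=proj(d,[p[0],p[1],10]); r=45 if 'tray' not in name else 75
            if f.startswith('w') : r=75 
            x0,y0=max(0,int(u)-r),max(0,int(v)-r); w,h=min(640,int(u)+r)-x0,min(480,int(v)+r)-y0
            im,m=seg(d,(x0,y0,w,h),mask(d,M[name],p,x0,y0,w,h)); D.append((d,im,m,x0,y0,w,h))
        def cost(q,D=D):
            return sum(np.abs(cv2.GaussianBlur(m,(0,0),4).astype(float)-mask(d,M[name],q,x0,y0,w,h)).sum()/m.sum() for d,im,m,x0,y0,w,h in D)/len(D)
        ring='ring'==name[-4:]
        si=np.array([p,p+[6,0,0],p+[0,6,0],p+[0,0,.15]])
        p=minimize(cost,p,method='Nelder-Mead',options=dict(initial_simplex=si,maxiter=90,xatol=.05,fatol=1e-4)).x
    each=[]
    for k,(d,im,m,x0,y0,w,h) in enumerate(D):
        q=minimize(lambda q:cost(q,[D[k]]),p,method='Nelder-Mead',options=dict(initial_simplex=p+np.array([[0,0,0],[3,0,0],[0,3,0],[0,0,.06]]),maxiter=60)).x; each.append(q)
        mm=mask(d,M[name],p,x0,y0,w,h); cs,_=cv2.findContours((mm>127).astype(np.uint8),0,1); cv2.drawContours(im,cs,-1,(0,0,255),1)
        cs,_=cv2.findContours(m,0,1); cv2.drawContours(im,cs,-1,(0,255,0),1); tiles.append(cv2.resize(im,(200,150)))
    print(name,p.round(1)[:2],round(p[2],3),'cost %.3f'%cost(p),[e.round(2).tolist() for e in each],flush=True)
    return p,tiles
E
cat > run1.py <<'E'
from fit import *
sc,wr,si=load('scene0'),load('wrist0'),load('side0')
def st(d,a,b,z): 
    A=ray(d,*a,z);B=ray(d,*b,z);m=(A+B)/2; return [m[0],m[1],np.arctan2(B[1]-A[1],B[0]-A[0])]
I={'v_block':st(wr,(560,92),(486,105),20),'parallel':st(wr,(311,120),(219,92),32),'long_shaft':st(wr,(310,277),(222,300),12),
'short_shaft':st(wr,(500,303),(443,296),12),'small_ring':st(wr,(386,290),(370,290),30),'large_ring':st(wr,(390,112),(380,112),30),
'shaft_tray':st(sc,(520,230),(490,303),10),'ring_tray':st(sc,(172,202),(120,257),10)}
I['ring_tray']=st(sc,(169,206),(122,247),10)
I['small_ring'][2]=I['large_ring'][2]=0
print({k:np.round(v,2).tolist() for k,v in I.items()})
out={};T=[]
for k in I:
    v=['scene0','side0'] if 'tray' in k else ['scene0','wrist0','side0']
    p,t=fit(k,v,I[k]); out[k]=p.tolist(); T+=t
json.dump(out,open('poses.json','w'))
T+=[np.zeros((150,200,3),np.uint8)]*(-len(T)%4)
rows=[np.hstack(T[i:i+4]) for i in range(0,len(T),4)]
cv2.imwrite('pics/fitA.png',np.vstack(rows[:4])[:600]); cv2.imwrite('pics/fitB.png',np.vstack(rows[4:]))
E
time python3 run1.py
```

```text
{'v_block': [427.14, -106.76, 0.17], 'parallel': [672.55, -98.9, -0.28], 'long_shaft': [684.31, 97.07, 0.28], 'short_shaft': [443.9, 111.1, -0.13], 'small_ring': [557.57, 90.15, 0.0], 'large_ring': [560.57, -93.99, 0.0], 'shaft_tray': [510.46, 314.04, -0.42], 'ring_tray': [483.41, -328.47, -0.37]}
v_block [ 431.3 -105. ] 0.018 cost 0.062 [[429.7, -105.23, 0.02], [429.29, -105.34, 0.02], [432.4, -104.69, 0.01]]
parallel [ 673.9 -100.7] -0.287 cost 0.065 [[673.32, -100.55, -0.28], [672.94, -100.57, -0.29], [676.77, -100.17, -0.3]]
long_shaft [685.9  98.2] 0.309 cost 0.053 [[685.82, 98.21, 0.31], [685.54, 98.34, 0.31], [688.51, 98.32, 0.3]]
short_shaft [445.9 111.2] -0.164 cost 0.076 [[445.58, 111.13, -0.16], [445.51, 111.4, -0.17], [448.64, 111.02, -0.18]]
small_ring [548.5  92.1] 0.136 cost 0.103 [[546.12, 92.49, 0.17], [547.53, 92.02, 0.17], [551.26, 92.52, 0.12]]
large_ring [556.  -92.7] 0.011 cost 0.064 [[554.39, -92.91, 0.04], [555.33, -92.96, 0.08], [558.97, -92.36, -0.02]]
shaft_tray [513.5 310.5] -0.415 cost 0.029 [[511.62, 310.9, -0.41], [515.21, 310.46, -0.41]]
ring_tray [ 488.  -327.3] -0.313 cost 0.033 [[485.75, -327.62, -0.31], [489.16, -326.43, -0.32]]
real	1m23.199s
user	2m2.606s
sys	0m19.168s
```

Run:
```python
from h import *
P=json.load(open('poses.json'))
def T(p,a,b,z): c,s=np.cos(p[2]),np.sin(p[2]); return [p[0]+c*a-s*b,p[1]+s*a+c*b,z]
tiles=[]
for k,pt in(('shaft_tray',45),('ring_tray',26)):
  for f in('scene0','side0'):
    d=load(f);im=d['image'][:,:,::-1].copy();u,v=proj(d,T(P[k],0,0,8)).astype(int)
    x0=max(0,u-60);y0=max(0,v-45);im=cv2.resize(im[y0:y0+90,x0:x0+120],None,fx=10/3,fy=10/3,interpolation=cv2.INTER_CUBIC)
    hw=(30,38) if k[0]=='s' else (20,55)
    for a,b,z,c in((pt,0,26,(0,0,255)),(pt,0,4,(0,255,0)),*[(-51.5+i*hw[0],j*hw[1],4,(0,255,255)) for i in(-1,1) for j in(-1,1)]):
      q=proj(d,T(P[k],a,b,z)); cv2.drawMarker(im,tuple(((q-[x0,y0]+.5)*10/3).astype(int).tolist()),c,0,10,1)
    tiles.append(im)
cv2.imwrite('pics/tr.png',np.vstack([np.hstack(tiles[:2]),np.hstack(tiles[2:])]))
```

```text
(no output)
```

View pics/tr.png

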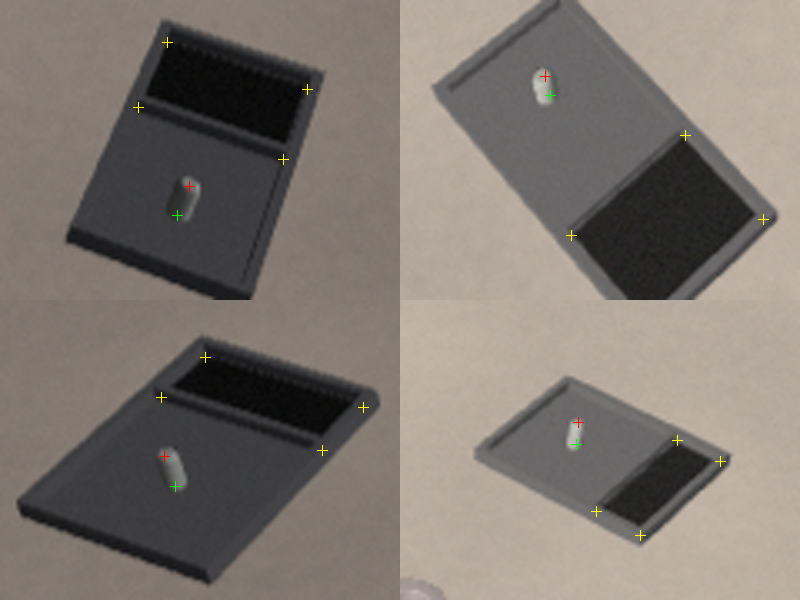

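View pics/fitA.png

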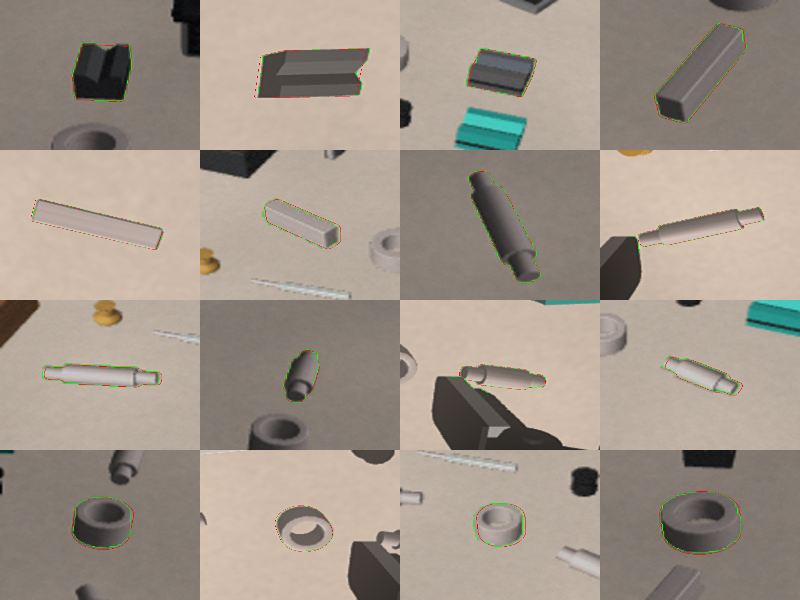

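The fits line up in all the views: outlines match the parts, and the tray marks fall on the pegs and pocket corners. The views agree to 2–3 mm. Next I write a planner that only prints the distances to go, and check for obstacles.

```bash
cat > plan.py <<'E'
import sys
from h import *
from scipy.spatial.transform import Rotation as Ro
P=json.load(open('poses.json'))
def T(k,a,b): p=P[k];c,s=np.cos(p[2]),np.sin(p[2]); return p[0]+c*a-s*b,p[1]+s*a+c*b
TG={'vpick':(*P['v_block'][:2],-89),'vput':(*T('shaft_tray',-51.5,0),np.degrees(P['shaft_tray'][2])),
'spick':(*P['long_shaft'][:2],np.degrees(P['long_shaft'][2])-90),'rpick':(*P['small_ring'][:2],-60),'rput':(*T('shaft_tray',45,0),-60),
'lpick':(*P['large_ring'][:2],-90),'lput':(*T('ring_tray',26,0),-90),'ppick':(*P['parallel'][:2],np.degrees(P['parallel'][2])-90),
'pput':(*T('ring_tray',-51.5,0),np.degrees(P['ring_tray'][2]))}
def go(name,z):
    s=arm.read_state(); R=Ro.from_quat(s['ee_rot']).as_matrix(); p=s['position']
    x,y,phi=TG[name]; phi=np.radians(phi)
    G=np.array([[np.sin(phi),-np.cos(phi),0],[-np.cos(phi),-np.sin(phi),0],[0,0,-1]])
    rv=np.degrees(Ro.from_matrix(R.T@G).as_rotvec()); d=np.array([x,y,z])-p
    print(name,'target',np.round([x,y,z,np.degrees(phi)],1),'now',p.round(1),'w',round(s['gripper_width'],1),'F',s['contact_force'].round(1),'j',s['joints'].round(2))
    print(' turn',rv.round(2),' shift before turn',(R.T@d).round(1),' after turn',(G.T@d).round(1),'t',s['clock'])
if __name__=='__main__': go(sys.argv[1],float(sys.argv[2]))
E
python3 plan.py vpick 120; python3 -c "
from plan import *
for k,v in TG.items(): print(k,np.round(v,1))
w=load('wrist0')
for n,px,z in(('knob',(437,207),15),('box',(150,212),60),('box',(172,300),40),('turq top',(525,185),34),('pen',(366,201),5),('orange',(216,205),15)): print(n,ray(w,*px,z).round(0))"
```

```text
vpick target [ 431.3 -105.   120.   -89. ] now [624.6   0.  222.6] w 85.3 F [-0.3 -0.4 -0.9] j [ 0.26  0.39  0.01 -0.   -1.19 -0.26]
 turn [ 7.000e-02 -8.000e-02  8.899e+01]  shift before turn [105.  193.  102.9]  after turn [ 195.  -101.6  102.6] t 0.15
vpick [ 431.3 -105.   -89. ]
vput [466.4 331.3 -23.8]
spick [685.9  98.2 -72.3]
rpick [548.5  92.1 -60. ]
rput [554.7 292.4 -60. ]
lpick [556.  -92.7 -90. ]
lput [ 512.7 -335.3  -90. ]
ppick [ 673.9 -100.7 -106.4]
pput [ 439.  -311.4  -18. ]
knob [497.   0.  15.]
box [781.  -4.  60.]
box [781.  97.  40.]
turq top [419. -26.  34.]
pen [571.  -4.   5.]
orange [732.  -2.  15.]
```

```bash
python3 -m pendant '[[0.021,0.0386,0.0206,0,0,0,0.07],[0.021,0.0386,0.0206,0,0,0,0.07],[0.021,0.0386,0.0206,0,0,0,0.07],[0.021,0.0386,0.0206,0,0,0,0.07],[0.021,0.0386,0.0206,0,0,0,0.07],[0,0,0,0,0,8.1,0.07],[0,0,0,0,0,8.1,0.07],[0,0,0,0,0,8.1,0.07],[0,0,0,0,0,8.1,0.07],[0,0,0,0,0,8.1,0.07],[0,0,0,0,0,8.1,0.07],[0,0,0,0,0,8.1,0.07]]' && python3 -m pendant '[[0,0,0,0,0,8.1,0.07],[0,0,0,0,0,8.1,0.07],[0,0,0,0,0,8.1,0.07],[0,0,0,0,0,8.0,0.07],[0,0,0,0,0,0,0.07],[0,0,0,0,0,0,0.07]]'; python3 plan.py vpick 36; python3 -c "
from h import *; snap('wrist','w1')"
```

```text
clock: 1.35
position: [431.8, -105.0, 120.3]
ee_rot: [-0.284, 0.959, 0.0, -0.0]
contact_force: [-0.3, 0.5, -0.1]
gripper_width: 70.4
grasp_force: 0.0
clock: 1.95
position: [431.9, -105.0, 120.3]
ee_rot: [-0.01, 1.0, 0.0, -0.0]
contact_force: [0.0, -0.7, 0.7]
gripper_width: 69.9
grasp_force: 0.0
vpick target [ 431.3 -105.    36.   -89. ] now [ 431.9 -105.   120.3] w 69.9 F [ 0.  -0.7  0.7] j [ 0.13  0.19 -0.56 -0.   -0.82 -1.68]
 turn [ 0.   -0.01  0.16]  shift before turn [ 0.5  0.  84.3]  after turn [ 0.5  0.  84.3] t 1.95
```

View pics/w1.png

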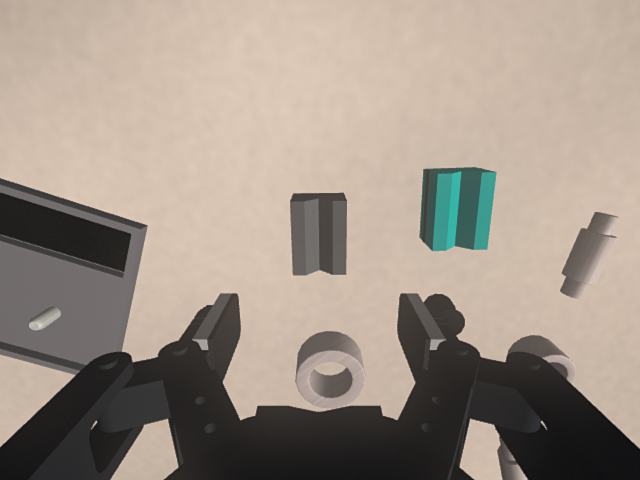

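The wrist picture shows the V-block at (319,235), squarely between the fingers. The turquoise look-alike is at (458,210).

```bash
python3 -c "
from h import *
d=load('w1'); print(d['xyz'],ray(d,319,235,26),ray(d,319,272,34),ray(d,319,193,34))"
python3 -c "
from fit import *
fit('v_block',['w1'],[431,-105,.018],1)"
```

```text
[ 355.28728238 -106.66529029  271.36946092] [ 428.69542512 -104.81458966   26.        ] [ 455.18072564 -104.25223353   34.        ] [ 395.77200838 -105.53323273   34.        ]
v_block [ 428.9 -105.2] 0.027 cost 0.033 [[428.93, -105.14, 0.03]]
```

```bash
python3 - <<'E'
import json
json.dump({'v_block':[429.2,-105.2,.02],'parallel':[673.1,-100.6,-.287],'long_shaft':[685.6,98.3,.309],'short_shaft':[445.5,111.2,-.165],'small_ring':[547,92.2,0],'large_ring':[555,-92.9,0],'shaft_tray':[512.2,310.8,-.412],'ring_tray':[486.3,-327.4,-.313]},open('poses.json','w'))
E
python3 -m pendant '[[0.0025,0,0.025,0,0,0,0.07],[0,0,0.025,0,0,0,0.07],[0,0,0.020,0,0,0,0.07],[0,0,0.009,0,0,0,0.07],[0,0,0.005,0,0,0,0.07],[0,0,0,0,0,0,0.035],[0,0,0,0,0,0,0.035],[0,0,0,0,0,0,0.03],[0,0,0,0,0,0,0.03],[0,0,0,0,0,0,0.03]]'; python3 plan.py vpick 36
```

```text
clock: 3.0
position: [429.7, -105.0, 36.8]
ee_rot: [-0.009, 1.0, 0.0, 0.0]
contact_force: [0.3, 0.5, 0.4]
gripper_width: 29.9
grasp_force: 0.0
vpick target [ 429.2 -105.2   36.   -89. ] now [ 429.7 -105.    36.8] w 29.9 F [0.3 0.5 0.4] j [ 0.13  0.33 -0.67  0.   -0.58 -1.68]
 turn [0.01 0.06 0.  ]  shift before turn [ 0.5 -0.2  0.8]  after turn [ 0.5 -0.2  0.8] t 3.0
```

Run:
```python
from h import *
a=snap('wrist','w2')['image'];b=snap('side','s2')['image'];c=snap('scene','c2')['image']
f=lambda i,y,x:cv2.resize(i[y:y+150,x:x+200,::-1],(400,300))
cv2.imwrite('pics/m2.png',np.vstack([np.hstack([cv2.resize(a[:,:,::-1],(400,300)),f(b,170,310)]),np.hstack([f(c,130,170),f(c,130,170)])]))
```

```text
(no output)
```

View pics/m2.png

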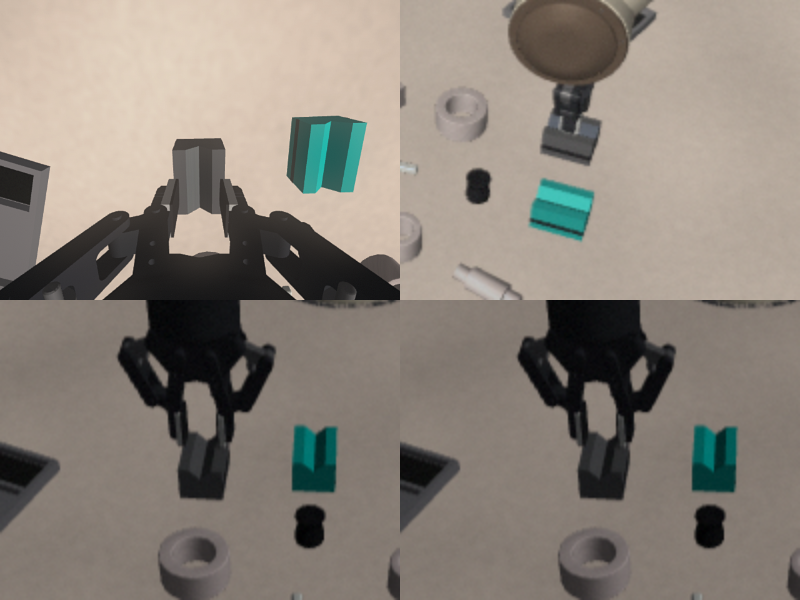

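The scene view shows the fingertips near (260,201) and (284,201), apparently at or above the block's top and not beside it. I'll check where they should project.

```bash
python3 - <<'E'
from h import *
for f in('c2','s2','w2'):
    d=load(f)
    print(f,d['xyz'].round(1))
    for z in(12,30,37,45): print(z,[proj(d,[429.5,-105+s,z]).round(0).tolist() for s in(-15,-20,20,15)])
E
python3 -c "
from h import *
d=load('c2');i=d['image'][160:235,235:315,::-1];e=load('s2')['image'][205:265,350:450,::-1]
w=load('w2')['image'][200:360,240:400,::-1]
cv2.imwrite('pics/m3.png',np.hstack([cv2.resize(i,(400,375),interpolation=2),cv2.resize(w,(400,375),interpolation=2)]))"
```

```text
c2 [1117.4   38.6  605.7]
12 [[264.0, 214.0], [261.0, 214.0], [283.0, 215.0], [280.0, 215.0]]
30 [[264.0, 207.0], [261.0, 206.0], [282.0, 208.0], [280.0, 208.0]]
37 [[263.0, 204.0], [261.0, 204.0], [282.0, 205.0], [279.0, 205.0]]
45 [[263.0, 200.0], [260.0, 200.0], [282.0, 202.0], [279.0, 201.0]]
s2 [300.  571.2 752. ]
12 [[398.0, 235.0], [399.0, 234.0], [393.0, 246.0], [394.0, 244.0]]
30 [[399.0, 230.0], [400.0, 228.0], [394.0, 241.0], [395.0, 239.0]]
37 [[399.0, 228.0], [400.0, 226.0], [395.0, 238.0], [395.0, 237.0]]
45 [[400.0, 225.0], [400.0, 224.0], [395.0, 236.0], [396.0, 234.0]]
w2 [ 353.  -106.5  187.8]
12 [[292.0, 275.0], [283.0, 275.0], [355.0, 276.0], [346.0, 276.0]]
30 [[289.0, 290.0], [279.0, 289.0], [358.0, 291.0], [348.0, 291.0]]
37 [[288.0, 296.0], [278.0, 296.0], [360.0, 297.0], [350.0, 297.0]]
45 [[286.0, 304.0], [276.0, 304.0], [362.0, 305.0], [351.0, 305.0]]
```

View pics/m3.png

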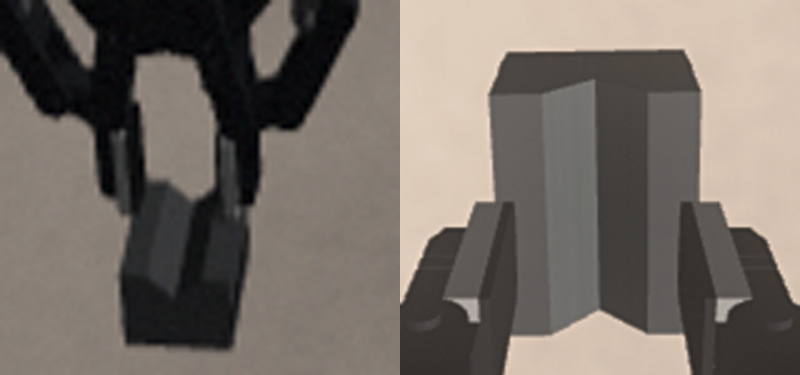

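The crop shows the pad ends in front of and above the block's top face. By projection the tips are at z ≈ 45–50, well short of the stated 25 mm ahead of the TCP, which fits the empty close to 29.9 mm. I'll open and go down in small steps, watching the force.

```bash
python3 -m pendant '[[0,0,0,0,0,0,0.07],[0,0,0,0,0,0,0.07],[0,0,0,0,0,0,0.07],[0,0,0,0,0,0,0.07],[0,0,0,0,0,0,0.07],[0,0,0.008,0,0,0,0.07],[0,0,0.006,0,0,0,0.07],[0,0,0.004,0,0,0,0.07],[0,0,0,0,0,0,0.07]]'
python3 - <<'E'
from h import *
c=snap('scene','c3')['image'];w=snap('wrist','w3')['image']
cv2.imwrite('pics/m4.png',np.hstack([cv2.resize(c[150:240,230:326,::-1],(400,375),interpolation=2),cv2.resize(w[160:400,190:446,::-1],(400,375),interpolation=2)]))
E
```

```text
clock: 4.05
position: [428.8, -105.1, 17.5]
ee_rot: [-0.009, 1.0, -0.0, -0.001]
contact_force: [0.6, 0.7, -0.1]
gripper_width: 70.0
grasp_force: 0.0
```

View pics/m4.png

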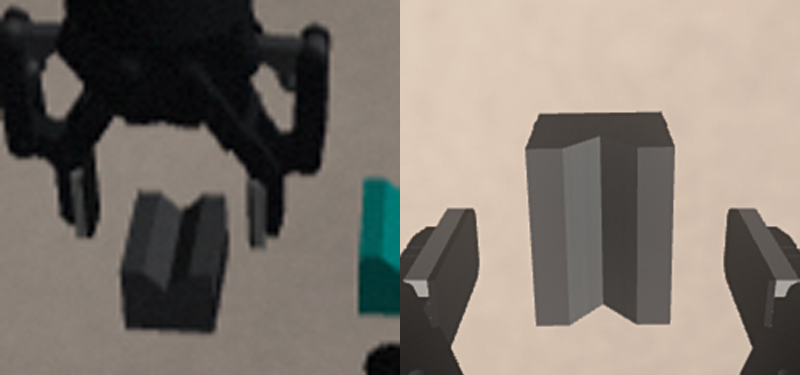

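The pads now flank the block, with tips at scene ≈(250,207) and (292,209). I'll turn that into a tip height.

Run:
```python
from h import *
d=load('c3')
for z in(0,10,20,30,40): print(z,[proj(d,[440,-105+s,z]).round(1).tolist() for s in(-37,37)])
```

```text
0 [[252.0, 221.7], [290.9, 224.6]]
10 [[251.6, 217.6], [290.8, 220.5]]
20 [[251.2, 213.5], [290.6, 216.5]]
30 [[250.7, 209.4], [290.5, 212.3]]
40 [[250.3, 205.2], [290.4, 208.1]]
```

The tips stand about 18 mm behind the reported TCP at 70 mm opening, and about 12 mm behind at 40 mm. I'll work with this measured offset, going down to TCP z ≈ 0 so the pads overlap the block.

```bash
python3 -m pendant '[[0,0,0.006,0,0,0,0.07],[0,0,0.005,0,0,0,0.07],[0,0,0.004,0,0,0,0.07],[0,0,0.002,0,0,0,0.07],[0,0,0,0,0,0,0.035],[0,0,0,0,0,0,0.03],[0,0,0,0,0,0,0.03],[0,0,0,0,0,0,0.03],[0,0,0,0,0,0,0.03]]'; python3 -c "
from h import *
c=snap('scene','c4')['image'];w=snap('side','s4')['image']
cv2.imwrite('pics/m5.png',np.hstack([cv2.resize(c[150:240,230:326,::-1],(400,375),interpolation=2),cv2.resize(w[190:280,350:446,::-1],(400,375),interpolation=2)]))"
```

```text
clock: 5.05
position: [429.7, -105.0, 1.7]
ee_rot: [-0.009, 1.0, -0.0, 0.0]
contact_force: [-0.8, 0.2, 3.2]
gripper_width: 39.0
grasp_force: 61.4
```

View pics/m5.png

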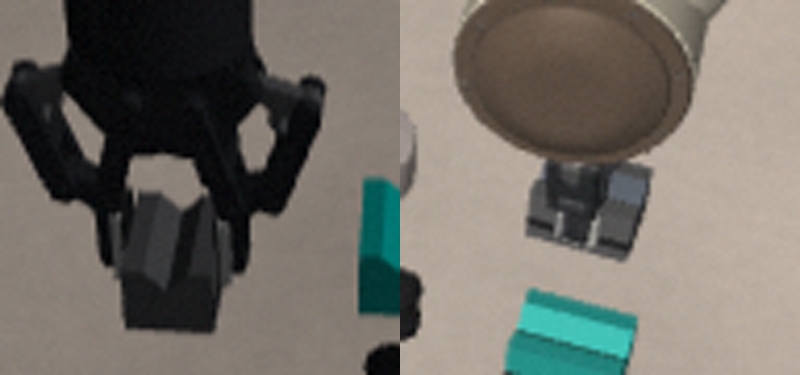

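Grip is confirmed: opening 39.0 mm, 61 N, with the tips at z ≈ 15. Now I lift.

```bash
python3 -m pendant '[[0,0,-0.01,0,0,0,0.03],[0,0,-0.02,0,0,0,0.03],[0,0,-0.02,0,0,0,0.03],[0,0,-0.02,0,0,0,0.03],[0,0,0,0,0,0,0.03]]'; python3 plan.py vput 72
```

```text
clock: 5.65
position: [430.9, -104.8, 73.4]
ee_rot: [-0.009, 1.0, 0.0, 0.003]
contact_force: [0.1, 0.4, -4.0]
gripper_width: 38.9
grasp_force: 61.3
vput target [465.  331.4  72.  -23.6] now [ 430.9 -104.8   73.4] w 38.9 F [ 0.1  0.4 -4. ] j [ 0.13  0.26 -0.63 -0.   -0.68 -1.68]
 turn [ -0.14   0.29 -65.4 ]  shift before turn [-41.7 435.6   1.9]  after turn [-413.4  143.4    1.4] t 5.65
```

```bash
python3 -m pendant '[[-0.0035,0.0363,0,0,0,0,0.03],[-0.0035,0.0363,0,0,0,0,0.03],[-0.0035,0.0363,0,0,0,0,0.03],[-0.0035,0.0363,0,0,0,0,0.03],[-0.0035,0.0363,0,0,0,0,0.03],[-0.0035,0.0363,0,0,0,0,0.03],[-0.0035,0.0363,0,0,0,0,0.03],[-0.0035,0.0363,0,0,0,0,0.03],[-0.0035,0.0363,0,0,0,0,0.03],[-0.0035,0.0363,0,0,0,0,0.03],[-0.0035,0.0363,0,0,0,0,0.03],[-0.0035,0.0363,0,0,0,0,0.03]]' && python3 -m pendant '[[0,0,0,0,0,-8.2,0.03],[0,0,0,0,0,-8.2,0.03],[0,0,0,0,0,-8.2,0.03],[0,0,0,0,0,-8.2,0.03],[0,0,0,0,0,-8.2,0.03],[0,0,0,0,0,-8.2,0.03],[0,0,0,0,0,-8.1,0.03],[0,0,0,0,0,-8.1,0.03],[0,0,0,0,0,0,0.03],[0,0,0,0,0,0,0.03]]'; python3 plan.py vput 12
python3 - <<'E'
from h import *
w=snap('wrist','w5')['image'];s=snap('side','s5')['image'];c=snap('scene','c5')['image']
cv2.imwrite('pics/m6.png',np.hstack([cv2.resize(w[:,:,::-1],(400,300)),cv2.resize(c[190:340,430:630,::-1],(400,300))]))
E
```

```text
clock: 6.85
position: [462.6, 331.8, 69.3]
ee_rot: [-0.008, 1.0, -0.001, -0.001]
contact_force: [1.4, 0.6, -4.1]
gripper_width: 38.7
grasp_force: 61.6
clock: 7.85
position: [463.2, 330.6, 70.0]
ee_rot: [-0.546, 0.838, -0.0, -0.001]
contact_force: [-0.0, 0.3, -4.3]
gripper_width: 38.8
grasp_force: 61.8
vput target [465.  331.4  12.  -23.6] now [463.2 330.6  70. ] w 38.8 F [-0.   0.3 -4.3] j [ 0.9   0.45 -0.32 -0.   -0.8  -1.32]
 turn [ 0.06 -0.14 -0.19]  shift before turn [-1.7 -1.4 58. ]  after turn [-1.5 -1.4 58. ] t 7.85
```

View pics/m6.png

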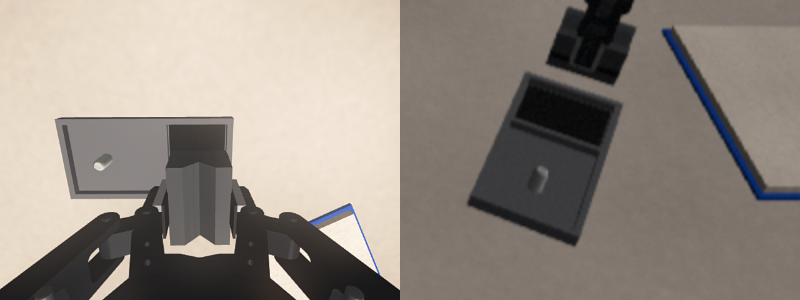

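The wrist view shows the block lined up over the pocket, with its groove across the tray. I'll lower it in two moves.

```bash
python3 -m pendant '[[-0.0015,-0.0014,0.02,0,0,0,0.03],[0,0,0.02,0,0,0,0.03],[0,0,0.008,0,0,0,0.03],[0,0,0.004,0,0,0,0.03],[0,0,0,0,0,0,0.03],[0,0,0,0,0,0,0.03]]';  python3 -m pendant '[[0,0,0.004,0,0,0,0.03],[0,0,0.003,0,0,0,0.03],[0,0,0.003,0,0,0,0.03],[0,0,0,0,0,0,0.03],[0,0,0,0,0,0,0.03]]'; python3 plan.py vput 6
```

```text
clock: 8.6
position: [466.3, 332.6, 20.2]
ee_rot: [-0.548, 0.837, 0.0, 0.001]
contact_force: [-0.6, -0.4, -4.4]
gripper_width: 39.0
grasp_force: 61.9
clock: 9.1
position: [465.8, 332.1, 9.3]
ee_rot: [-0.548, 0.837, -0.0, -0.0]
contact_force: [0.1, 0.0, -4.7]
gripper_width: 39.2
grasp_force: 61.9
vput target [465.  331.4   6.  -23.6] now [465.8 332.1   9.3] w 39.2 F [ 0.1  0.  -4.7] j [ 0.9   0.54 -0.37  0.   -0.67 -1.31]
 turn [-0.   -0.01  0.01]  shift before turn [0.9 0.4 3.3]  after turn [0.9 0.4 3.3] t 9.1
```

```bash
python3 -m pendant '[[0,0,0.0015,0,0,0,0.03],[0,0,0.0015,0,0,0,0.03],[0,0,0.0005,0,0,0,0.03],[0,0,0,0,0,0,0.03],[0,0,0,0,0,0,0.03]]' ; python3 -m pendant '[[0,0,0,0,0,0,0.05],[0,0,0,0,0,0,0.06],[0,0,0,0,0,0,0.06],[0,0,0,0,0,0,0.06],[0,0,-0.015,0,0,0,0.06],[0,0,-0.025,0,0,0,0.06],[0,0,-0.03,0,0,0,0.06],[0,0,-0.03,0,0,0,0.06],[0,0,0,0,0,0,0.06]]'; python3 plan.py spick 80;  python3 - <<'E'
from h import *
w=snap('wrist','w6')
from fit import *
P=json.load(open('poses.json')); 
for n in('scene','side'): snap(n,n+'6')
M['v_block']=[V+[0,0,4]]
fit('v_block',['w6','side6'],[465,331.4,-.412+np.pi/2],1)
E
```

```text
clock: 9.6
position: [465.8, 332.1, 5.9]
ee_rot: [-0.548, 0.837, -0.0, 0.0]
contact_force: [0.5, -0.4, -5.2]
gripper_width: 38.5
grasp_force: 62.1
clock: 10.5
position: [468.1, 334.4, 110.9]
ee_rot: [-0.548, 0.836, 0.001, 0.005]
contact_force: [-0.4, -0.5, 0.3]
gripper_width: 60.1
grasp_force: 0.0
spick target [685.6  98.3  80.  -72.3] now [468.1 334.4 110.9] w 60.1 F [-0.4 -0.5  0.3] j [ 0.9   0.4  -0.28  0.   -0.88 -1.31]
 turn [2.000e-02 6.000e-01 4.876e+01]  shift before turn [ 129.9 -293.6   30.8]  after turn [-135.4 -291.    30.9] t 10.5
v_block [468.1 340.5] 1.173 cost 0.315 [[465.75, 334.84, 1.17], [471.57, 340.29, 1.18]]
```

Run:
```python
from fit import *
fit('shaft_tray',['w6'],[512.2,310.8,-.412],1)
d=load('w6'); g=cv2.cvtColor(d['image'],cv2.COLOR_RGB2GRAY).astype(int)
# profile across the block along tray x at block-top height (z=38) and along tray y
c,s=np.cos(-.412),np.sin(-.412)
for lab,dx,dy in(('tray x',c,s),('tray y',-s,c)):
    print(lab,[ (t,int(g[tuple(np.clip(proj(d,[465+dx*t+(-s*15 if lab[-1]=="x" else 15*c),331.4+dy*t+(c*15 if lab[-1]=="x" else 15*s),38])[::-1].round().astype(int),0,[479,639]))])) for t in range(-36,37,2)])
```

```text
shaft_tray [513.5 309.9] -0.412 cost 0.007 [[514.17, 309.7, -0.41]]
tray x [(-36, 208), (-34, 208), (-32, 144), (-30, 133), (-28, 133), (-26, 127), (-24, 68), (-22, 66), (-20, 103), (-18, 101), (-16, 101), (-14, 101), (-12, 101), (-10, 80), (-8, 80), (-6, 81), (-4, 79), (-2, 78), (0, 94), (2, 90), (4, 94), (6, 93), (8, 92), (10, 97), (12, 98), (14, 98), (16, 97), (18, 97), (20, 57), (22, 59), (24, 55), (26, 101), (28, 127), (30, 125), (32, 125), (34, 126), (36, 125)]
tray y [(-36, 55), (-34, 57), (-32, 60), (-30, 59), (-28, 58), (-26, 94), (-24, 94), (-22, 93), (-20, 93), (-18, 93), (-16, 92), (-14, 93), (-12, 91), (-10, 93), (-8, 92), (-6, 94), (-4, 93), (-2, 94), (0, 93), (2, 93), (4, 94), (6, 94), (8, 95), (10, 96), (12, 97), (14, 96), (16, 97), (18, 97), (20, 97), (22, 98), (24, 99), (26, 100), (28, 103), (30, 129), (32, 207), (34, 204), (36, 205)]
```

By the pixel profiles the V-block is seated within about 1–2 mm of the pocket centre and square to the tray. On to the long shaft.

```bash
sed -i 's/512.2, 310.8/513.5, 310.0/' poses.json; sed -i "s/^def go/TG['sput']=(464.8,332.3,-23.6)\ndef go/" plan.py; python3 -m pendant '[[0,0,0,0,0,8.1,0.045],[0,0,0,0,0,8.1,0.045],[0,0,0,0,0,8.1,0.045],[0,0,0,0,0,8.1,0.045],[0,0,0,0,0,8.2,0.045],[0,0,0,0,0,8.2,0.045]]' && python3 -m pendant '[[-0.017,-0.0365,0,0,0,0,0.045],[-0.017,-0.0365,0,0,0,0,0.045],[-0.017,-0.0365,0,0,0,0,0.045],[-0.017,-0.0365,0,0,0,0,0.045],[-0.017,-0.0365,0,0,0,0,0.045],[-0.017,-0.0365,0.005,0,0,0,0.045],[-0.017,-0.0365,0.005,0,0,0,0.045],[-0.016,-0.0355,0.005,0,0,0,0.045],[0,0,0,0,0,0,0.045],[0,0,0,0,0,0,0.045]]'; python3 plan.py spick 0
python3 - <<'E'
from fit import *
snap('wrist','w7'); fit('long_shaft',['w7'],[685.6,98.3,.309],1); 
fit('short_shaft',['side6','scene6'],[445.5,111.2,-.165],1)
E
```

```text
clock: 11.25
position: [465.0, 331.3, 104.2]
ee_rot: [-0.15, 0.989, -0.001, -0.001]
contact_force: [-0.4, 0.5, 0.1]
gripper_width: 45.1
grasp_force: 0.0
clock: 12.25
position: [681.7, 94.2, 88.4]
ee_rot: [-0.152, 0.988, -0.0, -0.002]
contact_force: [-0.8, 0.1, 0.0]
gripper_width: 45.3
grasp_force: 0.0
spick target [685.6  98.3   0.  -72.3] now [681.7  94.2  88.4] w 45.3 F [-0.8  0.1  0. ] j [ 0.37  0.6   0.02 -0.   -0.99 -1.64]
 turn [ 0.01 -0.23 -0.23]  shift before turn [-5.3  2.7 88.4]  after turn [-5.   2.7 88.4] t 12.25
long_shaft [685.6  98.8] 0.31 cost 0.017 [[685.61, 98.79, 0.31]]
short_shaft [446.9 110.8] -0.144 cost 0.403 [[462.51, 111.18, 0.32], [445.28, 111.22, -0.16]]
```

```bash
python3 -m pendant '[[-0.005,0.003,0.03,0,0,-0.2,0.045],[0,0,0.03,0,0,0,0.045],[0,0,0.022,0,0,0,0.045],[0,0,0.005,0,0,0,0.045],[0,0,0,0,0,0,0.045],[0,0,0,0,0,0,0.045]]'; for i in 1; do python3 -m pendant '[[0,0,0.002,0,0,0,0.045],[0,0,0.001,0,0,0,0.045],[0,0,0,0,0,0,0.045]]';  done; python3 plan.py spick -6
```

```text
clock: 12.9
position: [687.1, 100.8, 5.5]
ee_rot: [-0.155, 0.988, 0.0, 0.001]
contact_force: [1.0, -0.6, 0.9]
gripper_width: 44.6
grasp_force: 0.0
clock: 13.2
position: [686.5, 99.9, 1.5]
ee_rot: [-0.155, 0.988, 0.0, 0.0]
contact_force: [0.0, 0.1, -0.2]
gripper_width: 44.9
grasp_force: 0.0
spick target [685.6  98.3  -6.  -72.3] now [686.5  99.9   1.5] w 44.9 F [ 0.   0.1 -0.2] j [ 0.38  0.7  -0.04 -0.   -0.83 -1.64]
 turn [0.   0.05 0.09]  shift before turn [ 1.3 -1.3  7.5]  after turn [ 1.3 -1.3  7.5] t 13.2
```

```bash
python3 -m pendant '[[0.0005,-0.001,0.003,0,0,0,0.045],[0,0,0.002,0,0,0,0.045],[0,0,0.001,0,0,0,0.045],[0,0,0,0,0,0,0.045]]' | grep -E "pos|force"; python3 -m pendant '[[0,0,0.001,0,0,0,0.045],[0,0,0.001,0,0,0,0.045],[0,0,0,0,0,0,0.045]]'| grep -E "pos|force"; python3 -m pendant '[[0,0,0.001,0,0,0,0.045],[0,0,0,0,0,0,0.045]]'| grep -E "pos|force"
```

```text
position: [685.9, 98.6, -5.5]
contact_force: [1.1, -0.2, -0.3]
grasp_force: 0.0
position: [686.0, 98.7, -7.3]
contact_force: [0.9, -0.3, -0.3]
grasp_force: 0.0
position: [686.0, 98.8, -8.2]
contact_force: [-0.9, 1.2, -0.4]
grasp_force: 0.0
```

```bash
python3 -m pendant '[[0,0,0.001,0,0,0,0.045],[0,0,0,0,0,0,0.045]]' | grep -E "pos|contact"; python3 -c "
from h import *
s=arm.read_state();print(s['contact_force'],s['position'])"
```

```text
position: [686.0, 98.8, -9.2]
contact_force: [-0.2, -0.3, 0.2]
[-0.17407697 -0.26723599  0.16203772] [686.03111612  98.78667987  -9.23699467]
```

```bash
for i in 1; do python3 -m pendant '[[0,0,0.001,0,0,0,0.045],[0,0,0,0,0,0,0.045]]' | grep -E "pos|contact"; python3 -m pendant '[[0,0,0.001,0,0,0,0.045],[0,0,0,0,0,0,0.045]]' | grep -E "pos|contact"; done
```

```text
position: [686.2, 98.8, -9.9]
contact_force: [-0.7, -0.5, 0.8]
position: [686.2, 98.8, -10.0]
contact_force: [-3.3, -0.3, 5.1]
```

```bash
python3 -m pendant '[[0,0,0.0007,0,0,0,0.045],[0,0,0,0,0,0,0.045]]' | grep -E "pos|contact"
```

```text
position: [686.2, 98.8, -10.0]
contact_force: [-3.0, -0.3, 8.0]
```

```bash
python3 -m pendant '[[0,0,0.0007,0,0,0,0.045],[0,0,0,0,0,0,0.045]]' | grep -E "pos|contact"
```

```text
position: [686.3, 98.8, -10.0]
contact_force: [-3.8, -0.9, 9.8]
```

```bash
python3 -m pendant '[[0,0,0.0007,0,0,0,0.045],[0,0,0,0,0,0,0.045]]' | grep -E "pos|contact"
```

```text
position: [686.3, 98.8, -10.0]
contact_force: [-5.4, -0.0, 13.1]
```

The tips touch the bench at TCP z = −10.0, so the offset is 10 mm at 45 mm opening. I'll raise to TCP z ≈ −2, which puts the tips about 8 mm up to clear the block's top later, and close.

```bash
python3 -m pendant '[[0,0,-0.005,0,0,0,0.045],[0,0,-0.006,0,0,0,0.045],[0,0,0,0,0,0,0.045],[0,0,0,0,0,0,0.015],[0,0,0,0,0,0,0.015],[0,0,0,0,0,0,0.015],[0,0,0,0,0,0,0.015],[0,0,0,0,0,0,0.015]]'; python3 -m pendant '[[0,0,-0.01,0,0,0,0.015],[0,0,-0.02,0,0,0,0.015],[0,0,-0.03,0,0,0,0.015],[0,0,-0.03,0,0,0,0.015],[0,0,-0.03,0,0,0,0.015],[0,0,0,0,0,0,0.015],[0,0,0,0,0,0,0.015]]'; python3 plan.py sput 100
```

```text
clock: 16.1
position: [686.0, 98.7, -2.3]
ee_rot: [-0.155, 0.988, -0.0, -0.0]
contact_force: [0.4, -0.6, 0.9]
gripper_width: 21.6
grasp_force: 59.0
clock: 16.8
position: [685.8, 98.9, 118.1]
ee_rot: [-0.154, 0.988, 0.0, 0.0]
contact_force: [-0.4, 0.4, -1.7]
gripper_width: 21.8
grasp_force: 58.9
sput target [464.8 332.3 100.  -23.6] now [685.8  98.9 118.1] w 21.8 F [-0.4  0.4 -1.7] j [ 0.38  0.58  0.06 -0.   -1.05 -1.64]
 turn [ 3.000e-02  5.000e-02 -4.863e+01]  shift before turn [139.2 289.7  18.3]  after turn [-125.4  296.    18.1] t 16.8
```

```bash
python3 -m pendant '[[0.0139,0.029,0,0,0,0,0.015],[0.0139,0.029,0,0,0,0,0.015],[0.0139,0.029,0,0,0,0,0.015],[0.0139,0.029,0,0,0,0,0.015],[0.0139,0.029,0,0,0,0,0.015],[0.0139,0.029,0,0,0,0,0.015],[0.0139,0.029,0,0,0,0,0.015],[0.0139,0.029,0,0,0,0,0.015],[0.0139,0.029,0,0,0,0,0.015],[0.0139,0.029,0,0,0,0,0.015],[0,0,0,0,0,0,0.015]]' && python3 -m pendant '[[0,0,0,0,0,-8.1,0.015],[0,0,0,0,0,-8.1,0.015],[0,0,0,0,0,-8.1,0.015],[0,0,0,0,0,-8.1,0.015],[0,0,0,0,0,-8.1,0.015],[0,0,0,0,0,-8.1,0.015],[0,0,0,0,0,0,0.015],[0,0,0,0,0,0,0.015]]'; python3 plan.py sput 100
python3 - <<'E'
from h import *
w=snap('wrist','w8')['image'];s=snap('side','s8')['image'];c=snap('scene','c8')['image']
cv2.imwrite('pics/m8.png',np.hstack([cv2.resize(w[120:420,120:520,::-1],(400,300)),cv2.resize(c[160:310,430:630,::-1],(400,300))]))
E
```

```text
clock: 17.9
position: [462.1, 333.7, 116.0]
ee_rot: [-0.157, 0.988, -0.001, -0.002]
contact_force: [0.4, -0.3, -2.8]
gripper_width: 21.6
grasp_force: 59.1
clock: 18.7
position: [464.9, 331.5, 116.7]
ee_rot: [-0.546, 0.838, -0.0, -0.001]
contact_force: [0.6, -0.7, -2.6]
gripper_width: 21.8
grasp_force: 59.2
sput target [464.8 332.3 100.  -23.6] now [464.9 331.5 116.7] w 21.8 F [ 0.6 -0.7 -2.6] j [ 0.9   0.39 -0.27 -0.   -0.91 -1.32]
 turn [ 0.05 -0.12 -0.21]  shift before turn [-0.7  0.4 16.7]  after turn [-0.7  0.4 16.7] t 18.7
```

View pics/m8.png

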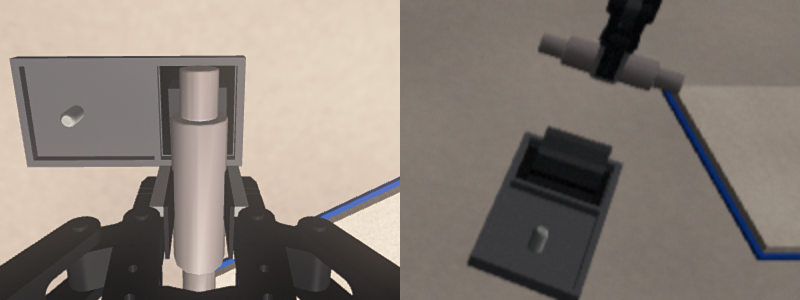

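The shaft is held level and lined up above the groove. Lowering; the seat is expected at TCP z ≈ 30.7.

```bash
python3 -m pendant '[[-0.001,0.0003,0.02,0,0,0,0.015],[0,0,0.025,0,0,0,0.015],[0,0,0.02,0,0,0,0.015],[0,0,0.009,0,0,0,0.015],[0,0,0.004,0,0,0,0.015],[0,0,0,0,0,0,0.015],[0,0,0,0,0,0,0.015],[0,0,0,0,0,0,0.015]]';python3 plan.py sput 30.7
```

```text
clock: 19.65
position: [465.8, 334.0, 40.9]
ee_rot: [-0.548, 0.837, 0.0, 0.001]
contact_force: [0.2, -0.3, -2.6]
gripper_width: 21.8
grasp_force: 59.2
sput target [464.8 332.3  30.7 -23.6] now [465.8 334.   40.9] w 21.8 F [ 0.2 -0.3 -2.6] j [ 0.9   0.49 -0.34  0.   -0.73 -1.32]
 turn [-0.04  0.12  0.  ]  shift before turn [ 2.   0.2 10.2]  after turn [ 2.   0.2 10.2] t 19.65
```

```bash
python3 -m pendant '[[0.0015,0.0002,0.003,0,0,0,0.015],[0,0,0.002,0,0,0,0.015],[0,0,0.001,0,0,0,0.015],[0,0,0,0,0,0,0.015],[0,0,0,0,0,0,0.015]]'|grep -E "pos|contact";python3 -m pendant '[[0,0,0.001,0,0,0,0.015],[0,0,0.001,0,0,0,0.015],[0,0,0,0,0,0,0.015]]'|grep -E "pos|contact"
```

```text
position: [464.5, 332.2, 33.8]
contact_force: [0.4, -1.0, -2.2]
position: [464.7, 332.1, 31.9]
contact_force: [0.9, -0.5, -1.8]
```

```bash
python3 -m pendant '[[0,0,0.0006,0,0,0,0.015],[0,0,0,0,0,0,0.015],[0,0,0,0,0,0,0.015]]'|grep -E "pos|contact";python3 -m pendant '[[0,0,0.0006,0,0,0,0.015],[0,0,0,0,0,0,0.015],[0,0,0,0,0,0,0.015]]'|grep -E "pos|contact"
```

```text
position: [464.8, 332.2, 31.6]
contact_force: [1.7, -1.4, 0.3]
position: [465.0, 332.3, 31.2]
contact_force: [2.2, -3.1, 5.3]
```

The force turns upward at z = 31.4, so the shaft rests in the groove. I'll release and back off.

```bash
python3 -m pendant '[[0,0,0,0,0,0,0.026],[0,0,0,0,0,0,0.035],[0,0,0,0,0,0,0.045],[0,0,0,0,0,0,0.045],[0,0,-0.01,0,0,0,0.045],[0,0,-0.02,0,0,0,0.045],[0,0,-0.03,0,0,0,0.045],[0,0,-0.02,0,0,0,0.045],[0,0,0,0,0,0,0.065],[0,0,0,0,0,0,0.065]]'; python3 plan.py rpick 60
python3 - <<'E'
from fit import *
for n in('wrist','scene','side'): snap(n,n+'9')
M['long_shaft']=[p+[0,0,33] for p in M['long_shaft']]
fit('long_shaft',['wrist9','scene9','side9'],[464.8,332.3,1.159],1)
E
```

```text
clock: 22.05
position: [464.3, 332.2, 111.2]
ee_rot: [-0.547, 0.837, 0.0, 0.001]
contact_force: [-0.8, -0.2, -0.8]
gripper_width: 65.0
grasp_force: 0.0
rpick target [547.   92.2  60.  -60. ] now [464.3 332.2 111.2] w 65.0 F [-0.8 -0.2 -0.8] j [ 0.9   0.4  -0.28 -0.   -0.89 -1.32]
 turn [3.000e-02 7.000e-02 3.638e+01]  shift before turn [ 186.9 -171.9   51. ]  after turn [  48.4 -249.2   51.2] t 22.05
long_shaft [465.9 332.5] 1.15 cost 0.381 [[464.94, 332.55, 1.17], [464.3, 332.52, 1.18], [467.88, 331.47, 1.18]]
```

The shaft lies at (464.6, 332.5) at groove height, as wanted. Next is the small ring.

```bash
python3 -m pendant '[[0,0,0,0,0,7.3,0.065],[0,0,0,0,0,7.3,0.065],[0,0,0,0,0,7.3,0.065],[0,0,0,0,0,7.3,0.065],[0,0,0,0,0,7.2,0.065],[0.007,-0.0356,0.003,0,0,0,0.065],[0.007,-0.0356,0.003,0,0,0,0.065],[0.007,-0.0356,0.003,0,0,0,0.065],[0.007,-0.0356,0.003,0,0,0,0.065],[0.007,-0.0356,0.003,0,0,0,0.065],[0.007,-0.0356,0.003,0,0,0,0.065],[0.007,-0.0356,0.003,0,0,0,0.065]]' && python3 -m pendant '[[0,0,0,0,0,0,0.065],[0,0,0,0,0,0,0.065]]'; python3 plan.py rpick 4
python3 - <<'E'
from fit import *
snap('wrist','w10'); fit('small_ring',['w10'],[547,92.2,0],1)
E
```

```text
clock: 23.4
position: [546.4, 90.2, 88.5]
ee_rot: [-0.259, 0.966, -0.0, -0.001]
contact_force: [1.0, 0.3, 0.1]
gripper_width: 65.0
grasp_force: 0.0
clock: 23.6
position: [546.3, 90.8, 88.6]
ee_rot: [-0.258, 0.966, -0.0, -0.001]
contact_force: [0.4, -0.1, -0.5]
gripper_width: 64.8
grasp_force: 0.0
rpick target [547.   92.2   4.  -60. ] now [546.3  90.8  88.6] w 64.8 F [ 0.4 -0.1 -0.5] j [ 0.46  0.4  -0.34 -0.   -0.83 -1.51]
 turn [ 0.02 -0.12 -0.11]  shift before turn [-1.5  0.8 84.6]  after turn [-1.3  0.8 84.6] t 23.6
small_ring [547.2  92. ] 0.039 cost 0.039 [[547.18, 91.96, 0.04]]
```

```bash
python3 -m pendant '[[-0.0013,0.0008,0.03,0,0,0,0.065],[0,0,0.03,0,0,0,0.065],[0,0,0.02,0,0,0,0.065],[0,0,0.006,0,0,0,0.065],[0,0,0,0,0,0,0.035],[0,0,0,0,0,0,0.035],[0,0,0,0,0,0,0.035],[0,0,0,0,0,0,0.035],[0,0,0,0,0,0,0.035]]'; python3 -m pendant '[[0,0,-0.01,0,0,0,0.035],[0,0,-0.02,0,0,0,0.035],[0,0,-0.03,0,0,0,0.035],[0,0,-0.03,0,0,0,0.035],[0,0,0,0,0,0,0.035],[0,0,0,0,0,0,0.035]]'; python3 plan.py rput 90
```

```text
clock: 24.55
position: [547.9, 93.7, 4.6]
ee_rot: [-0.259, 0.966, 0.0, 0.001]
contact_force: [-0.2, 1.4, 2.1]
gripper_width: 41.8
grasp_force: 61.2
clock: 25.15
position: [547.3, 93.1, 94.6]
ee_rot: [-0.259, 0.966, 0.0, 0.001]
contact_force: [-0.9, 0.6, -2.4]
gripper_width: 41.5
grasp_force: 61.1
rput target [554.7 292.   90.  -60. ] now [547.3  93.1  94.6] w 41.5 F [-0.9  0.6 -2.4] j [ 0.46  0.4  -0.34 -0.   -0.84 -1.51]
 turn [ 0.02  0.1  -0.03]  shift before turn [-105.7  168.6    4.8]  after turn [-105.8  168.5    4.6] t 25.15
```

```bash
python3 -m pendant '[[-0.0176,0.0281,0,0,0,0,0.035],[-0.0176,0.0281,0,0,0,0,0.035],[-0.0176,0.0281,0,0,0,0,0.035],[-0.0176,0.0281,0,0,0,0,0.035],[-0.0176,0.0281,0,0,0,0,0.035],[-0.0176,0.0281,0,0,0,0,0.035],[0,0,0,0,0,0,0.035],[0,0,0,0,0,0,0.035],[0,0,0,0,0,0,0.035]]'; python3 plan.py rput 40
```

```text
clock: 26.05
position: [553.7, 290.7, 92.4]
ee_rot: [-0.258, 0.966, -0.001, -0.001]
contact_force: [-0.6, -0.5, -1.9]
gripper_width: 42.0
grasp_force: 61.2
rput target [554.7 292.   40.  -60. ] now [553.7 290.7  92.4] w 42.0 F [-0.6 -0.5 -1.9] j [ 0.74  0.5  -0.16 -0.   -0.92 -1.79]
 turn [-0.02 -0.17 -0.05]  shift before turn [-1.7  0.6 52.4]  after turn [-1.5  0.6 52.4] t 26.05
```

```bash
python3 -m pendant '[[-0.0015,0.0006,0.025,0,0,0,0.035],[0,0,0.02,0,0,0,0.035],[0,0,0.01,0,0,0,0.035],[0,0,0,0,0,0,0.035],[0,0,0,0,0,0,0.035]]'|grep -E "pos|contact"; python3 -m pendant '[[0,0,0.006,0,0,0,0.035],[0,0,0.006,0,0,0,0.035],[0,0,0.006,0,0,0,0.035],[0,0,0.005,0,0,0,0.035],[0,0,0.002,0,0,0,0.035],[0,0,0,0,0,0,0.035],[0,0,0,0,0,0,0.035]]'|grep -E "pos|contact"
```

```text
position: [556.1, 293.0, 39.2]
contact_force: [-0.3, 0.3, -1.1]
position: [555.6, 293.4, 13.7]
contact_force: [-0.2, -0.5, -1.0]
```

```bash
python3 -m pendant '[[0.0,-0.001,0.002,0,0,0,0.035],[0,0,0.0015,0,0,0,0.035],[0,0,0.0007,0,0,0,0.035],[0,0,0,0,0,0,0.035],[0,0,0,0,0,0,0.035]]'|grep -E "pos|contact"; python3 -m pendant '[[0,0,0,0,0,0,0.05],[0,0,0,0,0,0,0.06],[0,0,0,0,0,0,0.06],[0,0,0,0,0,0,0.06],[0,0,-0.01,0,0,0,0.06],[0,0,-0.03,0,0,0,0.06],[0,0,-0.03,0,0,0,0.06],[0,0,-0.03,0,0,0,0.075],[0,0,0,0,0,0,0.075],[0,0,0,0,0,0,0.075]]'; python3 plan.py lpick 90
python3 - <<'E'
from fit import *
for n in('wrist','scene'): snap(n,n+'11')
M['small_ring']=[M['small_ring'][0]+[0,0,4]]
fit('small_ring',['wrist11','scene11'],[554.7,292,0],1)
E
```

```text
position: [556.0, 292.4, 9.4]
contact_force: [0.9, -0.0, -2.5]
clock: 28.75
position: [556.3, 292.7, 111.0]
ee_rot: [-0.259, 0.966, 0.001, 0.001]
contact_force: [0.3, -0.0, -0.9]
gripper_width: 75.0
grasp_force: 0.0
lpick target [555.  -92.9  90.  -90. ] now [556.3 292.7 111. ] w 75.0 F [ 0.3 -0.  -0.9] j [ 0.74  0.48 -0.13 -0.   -0.95 -1.79]
 turn [ 0.08  0.13 29.99]  shift before turn [ 193.9 -333.4   20.2]  after turn [   1.3 -385.6   21. ] t 28.75
small_ring [555.2 292.6] 0.11 cost 0.062 [[555.08, 292.17, 0.14], [554.33, 293.41, 0.09]]
```

The small ring is over its peg, within 1–2 mm. Now the large ring.

```bash
python3 -m pendant '[[0,0,0,0,0,7.5,0.075],[0,0,0,0,0,7.5,0.075],[0,0,0,0,0,7.5,0.075],[0,0,0,0,0,7.5,0.075],[0,-0.0482,0.003,0,0,0,0.075],[0,-0.0482,0.003,0,0,0,0.075],[0,-0.0482,0.003,0,0,0,0.075],[0,-0.0482,0.003,0,0,0,0.075],[0,-0.0482,0.003,0,0,0,0.075],[0,-0.0482,0.003,0,0,0,0.075],[0,-0.0482,0.003,0,0,0,0.075],[0,-0.0482,0.003,0,0,0,0.075]]' >/dev/null&& python3 -m pendant '[[0,0,0,0,0,0,0.075],[0,0,0,0,0,0,0.075]]'; python3 plan.py lpick 0
python3 - <<'E'
from fit import *
snap('wrist','w12'); fit('large_ring',['w12'],[555,-92.9,0],1)
E
```

```text
clock: 30.25
position: [555.0, -94.5, 84.1]
ee_rot: [0.001, 1.0, -0.0, -0.001]
contact_force: [0.0, -0.2, -0.4]
gripper_width: 75.3
grasp_force: 0.0
lpick target [555.  -92.9   0.  -90. ] now [555.  -94.5  84.1] w 75.3 F [ 0.  -0.2 -0.4] j [ 0.12  0.42 -0.32 -0.   -0.83 -1.69]
 turn [-0.01 -0.16 -0.16]  shift before turn [-0.2  1.6 84.1]  after turn [ 0.   1.6 84.1] t 30.25
large_ring [554.9 -92.6] 0.099 cost 0.015 [[554.91, -92.64, 0.11]]
```

```bash
python3 -m pendant '[[0,0.0018,0.03,0,0,0,0.075],[0,0,0.03,0,0,0,0.075],[0,0,0.02,0,0,0,0.075],[0,0,0.006,0,0,0,0.075],[0,0,0,0,0,0,0.05],[0,0,0,0,0,0,0.05],[0,0,0,0,0,0,0.05],[0,0,0,0,0,0,0.05],[0,0,0,0,0,0,0.05]]'; python3 -m pendant '[[0,0,-0.01,0,0,0,0.05],[0,0,-0.02,0,0,0,0.05],[0,0,-0.03,0,0,0,0.05],[0,0,-0.03,0,0,0,0.05],[0,0,0,0,0,0,0.05],[0,0,0,0,0,0,0.05]]'; python3 plan.py lput 90
```

```text
clock: 31.2
position: [556.5, -91.0, 0.0]
ee_rot: [-0.0, 1.0, 0.0, 0.001]
contact_force: [-0.5, 1.6, -1.2]
gripper_width: 58.3
grasp_force: 65.2
clock: 31.8
position: [555.6, -91.4, 89.8]
ee_rot: [0.0, 1.0, 0.0, 0.0]
contact_force: [-0.9, 0.9, -3.4]
gripper_width: 58.1
grasp_force: 65.6
lput target [ 511.  -335.4   90.   -90. ] now [555.6 -91.4  89.8] w 58.1 F [-0.9  0.9 -3.4] j [ 0.12  0.41 -0.32 -0.   -0.84 -1.7 ]
 turn [ 0.04  0.04 -0.05]  shift before turn [  44.4 -244.    -0.4]  after turn [ 4.46e+01 -2.44e+02 -2.00e-01] t 31.8
```

```bash
python3 -m pendant '[[0.0055,-0.0305,0,0,0,0,0.05],[0.0055,-0.0305,0,0,0,0,0.05],[0.0055,-0.0305,0,0,0,0,0.05],[0.0055,-0.0305,0,0,0,0,0.05],[0.0055,-0.0305,0,0,0,0,0.05],[0.0055,-0.0305,0,0,0,0,0.05],[0.0055,-0.0305,0,0,0,0,0.05],[0.0055,-0.0305,0,0,0,0,0.05],[0,0,0,0,0,0,0.05],[0,0,0,0,0,0,0.05],[0,0,0,0,0,0,0.05]]'; python3 plan.py lput 40;python3 - <<'E'
from fit import *
snap('wrist','w13'); fit('ring_tray',['w13'],[486.3,-327.4,-.313],1)
E
```

```text
clock: 32.9
position: [511.1, -334.5, 88.0]
ee_rot: [-0.0, 1.0, 0.001, -0.001]
contact_force: [1.0, 0.2, -4.0]
gripper_width: 58.1
grasp_force: 65.9
lput target [ 511.  -335.4   40.   -90. ] now [ 511.1 -334.5   88. ] w 58.1 F [ 1.   0.2 -4. ] j [-0.32  0.49 -0.2  -0.   -0.89 -1.26]
 turn [ 0.08 -0.16  0.01]  shift before turn [-0.  -0.9 48. ]  after turn [ 0.1 -0.9 48. ] t 32.9
ring_tray [ 488.5 -328.3] -0.319 cost 0.000 [[488.5, -328.27, -0.32]]
```

```bash
sed -i 's/486.3, -327.4/487.3, -327.6/' poses.json; python3 -m pendant '[[-0.001,-0.0005,0.025,0,0,0,0.05],[0,0,0.015,0,0,0,0.05],[0,0,0.01,0,0,0,0.05],[0,0,0,0,0,0,0.05],[0,0,0,0,0,0,0.05]]'|grep -E "pos|contact"; python3 -m pendant '[[0,0,0.006,0,0,0,0.05],[0,0,0.006,0,0,0,0.05],[0,0,0.006,0,0,0,0.05],[0,0,0.005,0,0,0,0.05],[0,0,0.003,0,0,0,0.05],[0,0,0,0,0,0,0.05],[0,0,0,0,0,0,0.05]]'|grep -E "pos|contact"; python3 plan.py lput 4
```

```text
position: [513.6, -335.7, 39.9]
contact_force: [-0.0, -0.4, -4.3]
position: [513.1, -336.0, 13.4]
contact_force: [-0.1, 0.6, -3.9]
lput target [ 512.  -335.6    4.   -90. ] now [ 513.1 -336.    13.4] w 58.6 F [-0.1  0.6 -3.9] j [-0.32  0.58 -0.26  0.   -0.73 -1.25]
 turn [-0.01 -0.    0.  ]  shift before turn [1.  0.4 9.4]  after turn [1.  0.4 9.4] t 34.15
```

```bash
python3 -m pendant '[[0.0008,0,0.004,0,0,0,0.05],[0,0,0.003,0,0,0,0.05],[0,0,0.0015,0,0,0,0.05],[0,0,0,0,0,0,0.05],[0,0,0,0,0,0,0.05]]'|grep -E "pos|contact"; python3 -m pendant '[[0,0,0,0,0,0,0.065],[0,0,0,0,0,0,0.075],[0,0,0,0,0,0,0.075],[0,0,0,0,0,0,0.075],[0,0,-0.01,0,0,0,0.075],[0,0,-0.03,0,0,0,0.075],[0,0,-0.03,0,0,0,0.075],[0,0,-0.03,0,0,0,0.05],[0,0,0,0,0,0,0.05],[0,0,0,0,0,0,0.05]]'; python3 plan.py ppick 90
python3 - <<'E'
from fit import *
for n in('wrist','scene'): snap(n,n+'14')
M['large_ring']=[M['large_ring'][0]+[0,0,4]]
fit('large_ring',['wrist14','scene14'],[512,-335.6,0],1)
E
```

```text
position: [512.3, -336.0, 4.9]
contact_force: [0.4, -0.0, -4.0]
clock: 35.65
position: [512.6, -336.0, 106.4]
ee_rot: [0.0, 1.0, -0.0, 0.001]
contact_force: [0.5, -0.5, -0.0]
gripper_width: 50.0
grasp_force: 0.0
ppick target [ 673.1 -100.6   90.  -106.4] now [ 512.6 -336.   106.4] w 50.0 F [ 0.5 -0.5 -0. ] j [-0.32  0.47 -0.18 -0.   -0.92 -1.25]
 turn [-1.000e-02  1.500e-01  1.643e+01]  shift before turn [-160.4  235.4   16.7]  after turn [-87.3 271.2  16.4] t 35.65
large_ring [ 511.8 -336. ] -0.122 cost 0.047 [[511.63, -335.71, -0.1], [511.09, -336.87, -0.12]]
```

The large ring is on its peg. Next is the parallel.

```bash
python3 -m pendant '[[0,0,0,0,0,8.2,0.05],[0,0,0,0,0,8.2,0.05],[-0.0109,0.0339,0.002,0,0,0,0.05],[-0.0109,0.0339,0.002,0,0,0,0.05],[-0.0109,0.0339,0.002,0,0,0,0.05],[-0.0109,0.0339,0.002,0,0,0,0.05],[-0.0109,0.0339,0.002,0,0,0,0.05],[-0.0109,0.0339,0.002,0,0,0,0.05],[-0.0109,0.0339,0.002,0,0,0,0.05],[-0.0109,0.0339,0.002,0,0,0,0.05],[0,0,0,0,0,0,0.05],[0,0,0,0,0,0,0.05]]'; python3 plan.py ppick 2
python3 - <<'E'
from fit import *
snap('wrist','w15'); fit('parallel',['w15'],[673.1,-100.6,-.287],1)
E
```

```text
clock: 36.95
position: [671.8, -99.6, 87.0]
ee_rot: [0.142, 0.99, -0.0, -0.002]
contact_force: [-1.5, -0.7, 0.1]
gripper_width: 50.2
grasp_force: 0.0
ppick target [ 673.1 -100.6    2.  -106.4] now [671.8 -99.6  87. ] w 50.2 F [-1.5 -0.7  0.1] j [ 0.09  0.59 -0.01 -0.   -0.97 -1.95]
 turn [-0.06 -0.19  0.12]  shift before turn [-1.9 -0.5 85. ]  after turn [-1.6 -0.6 85. ] t 36.95
parallel [ 673.3 -100.9] -0.293 cost 0.015 [[673.26, -100.9, -0.29]]
```

```bash
python3 -m pendant '[[-0.0018,-0.0006,0.03,0,0,0.3,0.05],[0,0,0.03,0,0,0,0.05],[0,0,0.02,0,0,0,0.05],[0,0,0.006,0,0,0,0.05],[0,0,0,0,0,0,0.03],[0,0,0,0,0,0,0.01],[0,0,0,0,0,0,0.01],[0,0,0,0,0,0,0.01],[0,0,0,0,0,0,0.01]]'; python3 -m pendant '[[0,0,-0.01,0,0,0,0.01],[0,0,-0.02,0,0,0,0.01],[0,0,-0.03,0,0,0,0.01],[0,0,-0.03,0,0,0,0.01],[0,0,0,0,0,0,0.01],[0,0,0,0,0,0,0.01]]'; python3 plan.py pput 90
```

```text
clock: 37.9
position: [674.9, -101.6, 4.5]
ee_rot: [0.145, 0.989, -0.0, 0.001]
contact_force: [-0.6, -0.1, 4.7]
gripper_width: 18.3
grasp_force: 60.8
clock: 38.5
position: [673.3, -101.1, 92.7]
ee_rot: [0.146, 0.989, 0.001, -0.0]
contact_force: [-0.1, -0.1, -4.8]
gripper_width: 18.9
grasp_force: 59.9
pput target [ 438.3 -311.7   90.   -17.9] now [ 673.3 -101.1   92.7] w 18.9 F [-0.1 -0.1 -4.8] j [ 0.09  0.58 -0.   -0.   -0.98 -1.95]
 turn [ 8.00e-02  1.00e-02 -8.88e+01]  shift before turn [ 164.4 -269.4    2.6]  after turn [272.8 158.7   2.7] t 38.5
```

```bash
python3 -m pendant '[[0.0164,-0.0269,0,0,0,0,0.01],[0.0164,-0.0269,0,0,0,0,0.01],[0.0164,-0.0269,0,0,0,0,0.01],[0.0164,-0.0269,0,0,0,0,0.01],[0.0164,-0.0269,0,0,0,0,0.01],[0.0164,-0.0269,0,0,0,0,0.01],[0.0164,-0.0269,0,0,0,0,0.01],[0.0164,-0.0269,0,0,0,0,0.01],[0.0164,-0.0269,0,0,0,0,0.01],[0.0164,-0.0269,0,0,0,0,0.01],[0,0,0,0,0,0,0.01]]' >/dev/null; python3 -m pendant '[[0,0,0,0,0,-8.1,0.01],[0,0,0,0,0,-8.1,0.01],[0,0,0,0,0,-8.1,0.01],[0,0,0,0,0,-8.1,0.01],[0,0,0,0,0,-8.1,0.01],[0,0,0,0,0,-8.1,0.01],[0,0,0,0,0,-8.1,0.01],[0,0,0,0,0,-8.1,0.01],[0,0,0,0,0,-8.0,0.01],[0,0,0,0,0,-8.0,0.01],[0,0,0,0,0,-8.0,0.01],[0,0,0,0,0,0,0.01]]'; python3 plan.py pput 30
python3 - <<'E'
from h import *
w=snap('wrist','w16')['image'];s=snap('side','s16')['image'];c=snap('scene','c16')['image']
cv2.imwrite('pics/m16.png',np.hstack([cv2.resize(w[:,:,::-1],(400,300)),cv2.resize(c[160:310,60:260,::-1],(400,300))]))
E
```

```text
clock: 40.8
position: [438.7, -311.1, 91.3]
ee_rot: [-0.588, 0.809, 0.002, -0.001]
contact_force: [-0.1, 0.6, -3.8]
gripper_width: 18.8
grasp_force: 60.0
pput target [ 438.3 -311.7   30.   -17.9] now [ 438.7 -311.1   91.3] w 18.8 F [-0.1  0.6 -3.8] j [-0.32  0.38 -0.38 -0.   -0.82  0.  ]
 turn [0.2  0.03 0.02]  shift before turn [ 0.8  0.  61.3]  after turn [ 0.7  0.2 61.3] t 40.8
```

View pics/m16.png

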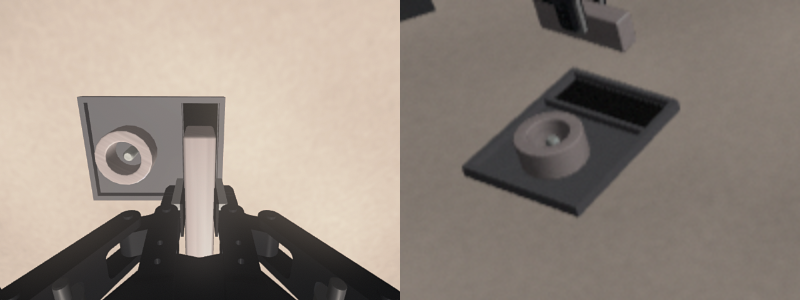

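The ring sits on its peg and the parallel is aligned above the long pocket. Lowering.

```bash
python3 -m pendant '[[0.0007,0.0001,0.025,0,0,0,0.01],[0,0,0.02,0,0,0,0.01],[0,0,0.015,0,0,0,0.01],[0,0,0.01,0,0,0,0.01],[0,0,0.004,0,0,0,0.01],[0,0,0,0,0,0,0.01],[0,0,0,0,0,0,0.01],[0,0,0,0,0,0,0.01]]'|grep -E "pos|contact"; python3 plan.py pput 7
```

```text
position: [439.9, -312.9, 19.7]
contact_force: [0.6, 0.4, -3.6]
pput target [ 438.3 -311.7    7.   -17.9] now [ 439.9 -312.9   19.7] w 18.9 F [ 0.6  0.4 -3.6] j [-0.32  0.48 -0.44  0.   -0.65  0.  ]
 turn [-0.1  -0.01  0.03]  shift before turn [-0.6  1.9 12.7]  after turn [-0.6  1.9 12.7] t 41.75
```

```bash
python3 -m pendant '[[0,0.001,0.004,0,0,0,0.01],[0,0,0.003,0,0,0,0.01],[0,0,0.002,0,0,0,0.01],[0,0,0,0,0,0,0.01],[0,0,0,0,0,0,0.01]]'|grep -E "pos|contact"; python3 -m pendant '[[0,0,0.001,0,0,0,0.01],[0,0,0.0007,0,0,0,0.01],[0,0,0,0,0,0,0.01],[0,0,0,0,0,0,0.01]]'|grep -E "pos|contact"
```

```text
position: [438.3, -312.3, 9.8]
contact_force: [0.6, -0.6, -3.4]
position: [438.5, -312.4, 8.5]
contact_force: [-1.1, 0.4, -1.0]
```

```bash
python3 -m pendant '[[0,0,0.0007,0,0,0,0.01],[0,0,0,0,0,0,0.01],[0,0,0,0,0,0,0.01]]'|grep -E "pos|contact"; python3 -m pendant '[[0,0,0,0,0,0,0.025],[0,0,0,0,0,0,0.035],[0,0,0,0,0,0,0.035],[0,0,-0.01,0,0,0,0.035],[0,0,-0.03,0,0,0,0.035],[0,0,-0.05,0,0,0,0.035],[0,0,-0.05,0,0,0,0.035],[0,0,-0.02,0,0,0,0.035],[0,0,0,0,0,0,0.035],[0,0,0,0,0,0,0.035]]'
python3 - <<'E'
from fit import *
for n in('wrist','scene','side'): snap(n,n+'17')
c=load('scene17')['image'];s=load('side17')['image'];w=load('wrist17')['image']
r=lambda i,x,y:cv2.resize(i[y:y+120,x:x+160,::-1],(400,300),interpolation=2)
cv2.imwrite('pics/m17.png',np.vstack([np.hstack([r(c,430,190),r(c,70,160)]),np.hstack([r(s,210,330),cv2.resize(w[:,:,::-1],(400,300))])]))
M['parallel']=[M['parallel'][0]+[0,0,4]]
fit('parallel',['wrist17','scene17','side17'],[438.5,-312.3,-.315+np.pi/2],1)
fit('short_shaft',['scene17','side17'],[446,111.2,-.165],1)
fit('v_block' if 0 else 'ring_tray',['wrist17','scene17'],[487.3,-327.6,-.315],1)
E
```

```text
position: [438.5, -312.4, 8.5]
contact_force: [-2.3, 2.1, 5.6]
clock: 43.95
position: [438.1, -312.0, 167.9]
ee_rot: [-0.588, 0.809, -0.0, 0.0]
contact_force: [0.4, 0.8, -0.0]
gripper_width: 35.0
grasp_force: 0.0
parallel [ 438.8 -312.6] 1.266 cost 0.166 [[438.4, -314.36, 1.3], [438.54, -313.16, 1.26], [439.51, -308.89, 1.26]]
short_shaft [447.2 111.1] -0.166 cost 0.089 [[445.66, 111.0, -0.16], [448.73, 111.62, -0.18]]
ring_tray [ 485.7 -327.3] -0.312 cost 0.019 [[487.37, -327.47, -0.31], [485.75, -327.25, -0.31]]
```

View pics/m17.png

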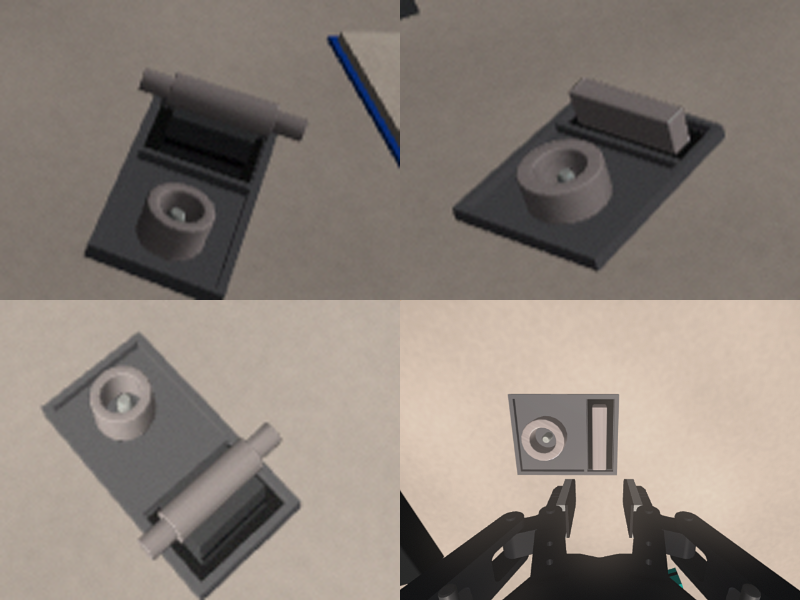

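The final views show both kits complete: shaft in the groove, both rings over their pegs, the parallel standing in its pocket, and the short shaft unmoved.

```bash
python3 -c "
from bench import arm
print(arm.job_done())"
```

```text
the job is handed in; nothing more can be done
None
```

Both inspection kits are made up and the job is handed in at about 44 s on the robot's clock; the final camera views show every part in its place and the short shaft unmoved, but no verdict came back.

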